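Lever open the back of a clock with a case knife

ROBOT

A 6-joint arm with a two-finger parallel gripper is mounted at the origin on the work surface. World frame = base frame: x ahead of the robot, y to its left, z up, the work surface at z = 0. Lengths are in m, angles in rad, forces in N, time in s.
With the tool pointing down it reaches from about 0.275 to 0.75 m from the base axis. Payload 10.2 kg.
Tool frame: the origin (TCP) lies midway between the tips of the shut fingers; the grasp point (between the pads) lies 19 mm behind it (env.hold_point_z is the distance from the TCP to the grasp point, in m); z points along the fingers, y is the line along which they close (so a half turn about z gives the same grasp; the last joint's range is limited). The gripper opens to 85 mm and grips with 20 to 120 N. Pads are 22 mm wide; open, the fingers measure 114 mm over their backs; the gripper's body (76 mm by 85 mm) begins 54 mm behind the grasp point. The pads swing forward as they close: fully open they stand 13 mm farther back than shut.
Start: joints at [-1.472, 0.313, 1.498, -0, 1.331, -0.223], TCP at [0.166, -0.498, 0.231] pointing down, gripper open.
Joint ranges: [-2.94, 2.94], [-0.97, 2.17], [0.19, 2.56], [-1.23, 4.37], [0.02, 3.11], [-2.88, 2.88]. Speed limits (rad/s): [2.39, 2.39, 3.01, 3.14, 3.14, 3.14].

INTERFACE

Orientations are given as a unit quaternion [x, y, z, w].
In Python, from bench import env, kinematics, monitor, eyes, job gives the robot as it stands. The module is installed in compiled form; this text tells all that it offers. Calls block until the motion is done:
- env.reach(position, orientation): joint-space move of the TCP to a pose.
- env.movel(position, velocity=0.15, frame=None, guard=None): straight line of the TCP; frame=None keeps the orientation; velocity is the mean speed in m/s. With guard (N) it stops when the force on the tool has changed by that much, and returns True; else False.
- env.set_joints(angles): joint-space move.
- env.release() and env.close_gripper(effort=None): open the fingers fully, or close them until they stop; effort is the grip in N (None keeps the last).
- env.hold(seconds).
- kinematics.ik(position, orientation): joint angles nearest the present ones, or None.
- monitor.sense(): the state.
- eyes.grab_frame(name): name is "side" or "top" or "wrist"; returns a dict with "frame" (480x640x3 uint8, red, green, blue), "mtx" (3x3 intrinsics, pixels), "k1" (the pictures are not rectified: a ray, as slopes to the right and down, at radius r is drawn at 1 + k1 r^2 times it, then the intrinsics apply), "view" (4x4, takes a point from world to camera coordinates). Camera axes: x right, y down, z forward; pixel columns grow to the right and rows downward; lengths in m; the calibration is good to about 2 mm. A picture is of the moment at which its call begins. There is no depth.
A pose or a line that the arm cannot do raises env.MotionError and nothing moves.
- job.hand_in(): hands the job in; it is judged then, once.
The state is a dict: "clock": time; "joints": joint angles; "qvel": joint speeds; "joint_efforts": joint torques, N m; "position": TCP position; "ee_rot": TCP orientation; "contact_force": force on the tool from outside, world axes, zero at the start; "ft_torque": the same for the moment, N m; "finger_gap": opening from 0.0 (shut) to 1.0 (fully open); "gripper_force": force on a finger pad.
Only numpy, scipy, OpenCV 4.12 (cv2) and the standard library are available. Lean on these libraries where they do the work, as an engineer would, in place of code of your own. Each camera call takes 0.05 s, during which the arm holds its last target. There are 200 camera calls.

TASK

Open the back of the clock for servicing: draw the flat-handled case knife out of its upright stand, lay it down flat on the rubber mat and let go, then take it up again level, slide its blade into the slot under the free edge of the clock's back cover and lever the cover up until it stands upright. Touch the cover only with the knife, keep the blade from pressing on the brass movement inside, and do not shove the other things on the bench about. Finish by laying the knife flat on the mat again, leaving the cover standing open.

Things in the scene. Friction and masses are not known exactly. Their poses are not given: they have to be found in the camera images.
- knife: case knife 170 mm long: flat black handle 100 long, 28 wide, 20 thick, then a steel blade 70 long, 16 wide, 3 thick, on the handle's centre line. Origin: middle of the handle; x axis to the blade tip, y across the width, z through the thickness. Starts upright in its stand, blade down, handle top 175 mm above the bench, 75 mm of handle showing.
- knife_tip (a point): middle of the end of the knife's blade, 120 mm from the knife's origin along its x axis
- knife_stand: fixed wooden block 52 x 60 x 100 mm high, with the knife's pocket in its top: the upper 25 mm of the pocket take the lower end of the handle, a narrower slot below takes the blade. Lift the knife straight up at least 100 mm to clear it. Origin at the centre of its underside.
- mat: fixed grey rubber mat on the bench, 240 (its x) x 170 (its y) x 3 mm thick, origin at the centre of its underside
- clock: clock lying face down in a fixed holder: wooden case 130 (x) x 140 (y) x 50 mm high, 168 over the holder jaws. Origin: centre of its underside. Pry slot on its -x side, hinge on +x. A ledge 41 mm above the bench, 65 to 53 mm from the origin, lies in front of the cover's free edge; above its level the slot, 9 mm high, 60 wide (about y = 0), leads 8 mm through the wall into the hollow case.
- cover (a joint): opening angle of the clock's back cover in rad: 0 shut (level), 1.57 upright, stop at 1.75; the hinge is stiff enough that the cover stays where it is left
- cover_edge (a point): middle of the lower edge of the cover's free side, 53 mm from the clock's origin towards its -x and 50 mm above the bench when shut; the aluminium cover is 108 mm from hinge to free edge, 138 mm wide and 4 mm thick
- cover_hinge (a point): middle of the cover's hinge line (which runs along the clock's y), 55 mm from the clock's origin towards its +x and 50 mm above the bench
- movement: brass clockwork fixed inside the case, 65 x 90 mm, its top 36 mm above the bench, its near side about 34 mm inside the cover's free edge; origin at the centre of its underside
- driver: bystander: stubby screwdriver with a round black handle (21 mm thick), upright in its own stand, top 120 mm above the bench; origin at the lower end of its handle
- driver_stand: fixed wooden block 52 x 60 x 70 mm high that holds the screwdriver; origin at the centre of its underside
- jar: bystander: small glass jar, 56 mm across, 75 mm high; origin at the centre of its underside
- loupe: bystander: black eye loupe, 38 mm across, 35 mm high; origin at the centre of its underside
- parts_tray: bystander: yellow parts tray 100 x 130 x 30 mm; origin at the centre of its underside
Not all that is in view belongs to the job. There is more than one size of the clock; the job needs the larger. What is shaped like the knife but pink is not meant.

How it is judged:
By the outcome, as a careful person would: the job done as asked, in the order asked, and still so for the second after the job is handed in, with the robot touching nothing.
It also fails if it takes over 72 s, if anything falls off the work surface, if the arm or the gripper's body presses on something with over 40 N, if the wrist force passes 120 N, or if a joint passes its speed limit or range.

## Working session

There is one attempt and no reset: what is moved stays moved. The work goes in short steps, each a Python script; the robot and the scene stay as the last script left them, time stands still between calls to the robot, and variables do not carry over. Pictures are saved under pics/ and viewed, at most 10 in all, crops included, and the job is handed in when it is done.

```bash
mkdir -p pics; cat > h.py <<'E'
import numpy as np, cv2
from bench import env, kinematics, monitor, eyes, job
def grab(n, save=None):
    f=eyes.grab_frame(n)
    if save: cv2.imwrite('pics/'+save, f['frame'][:,:,::-1])
    return f
def ray(f,u,v):
    K=np.array(f['mtx']);V=np.array(f['view']);k=f['k1']
    d=np.array([(u-K[0,2])/K[0,0],(v-K[1,2])/K[1,1]]);s=d.copy()
    for _ in range(30): s=d/(1+k*(s@s))
    R=V[:3,:3];c=-R.T@V[:3,3]
    return c,R.T@np.array([s[0],s[1],1])
def onz(f,u,v,z):
    c,d=ray(f,u,v);return c+d*(z-c[2])/d[2]
def proj(f,p):
    V=np.array(f['view']);q=V[:3,:3]@np.array(p)+V[:3,3];s=q[:2]/q[2];s=s*(1+f['k1']*(s@s));K=np.array(f['mtx'])
    return K[0,0]*s[0]+K[0,2],K[1,1]*s[1]+K[1,2]
E
python3 - <<'E'
from h import *
for n in('top','side','wrist'):
    f=grab(n,n+'0.png');V=np.array(f['view']);print(n,np.round(-V[:3,:3].T@V[:3,3],3),np.round(V[:3,:3],3).tolist(),f['k1'],np.round(f['mtx'],1).tolist())
a=[cv2.imread('pics/%s0.png'%n) for n in('top','side')]
print(monitor.sense()['clock'],env.hold_point_z)
E
```

```text
top [0.457 0.016 1.25 ] [[-0.028, -1.0, 0.01], [-0.996, 0.027, -0.081], [0.08, -0.012, -0.997]] -0.02993612639781707 [[559.8, 0.0, 317.8], [0.0, 559.8, 237.7], [0.0, 0.0, 1.0]]
side [0.353 0.838 1.007] [[-0.98, -0.2, -0.017], [-0.135, 0.721, -0.68], [0.149, -0.663, -0.733]] 0.033100622134183716 [[575.6, 0.0, 311.4], [0.0, 575.6, 236.6], [0.0, 0.0, 1.0]]
wrist [ 0.231 -0.476  0.372] [[0.317, -0.948, -0.001], [-0.913, -0.306, 0.269], [-0.256, -0.085, -0.963]] 0.015695099196442977 [[370.4, 0.0, 319.4], [0.0, 370.4, 235.6], [0.0, 0.0, 1.0]]
0.15 0.0187
```

View pics/top0.png

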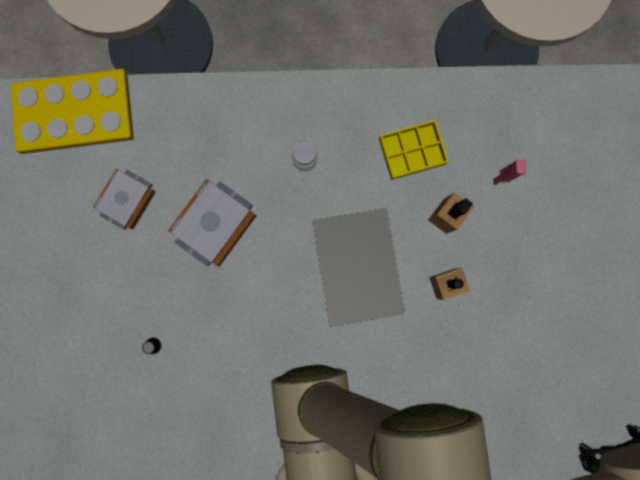

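View pics/side0.png

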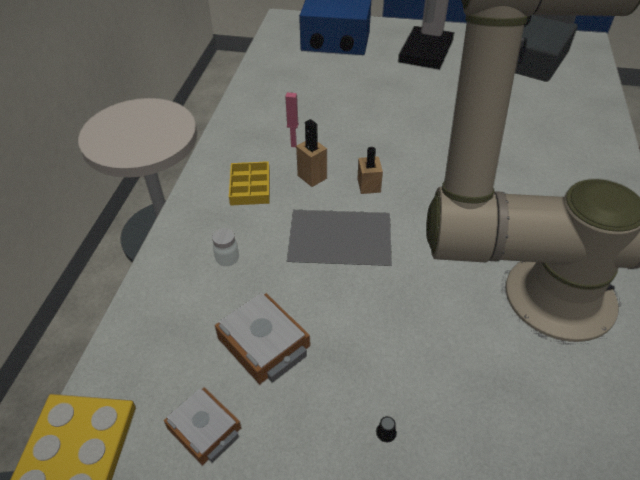

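Candidates for the knife (top / side pixel):
- Flat black handle in the taller block, (460,208) / (311,135).
- Round-handled driver in the lower block, (455,284) / (371,157).
- Pink decoy, (510,172) / (292,115).

By the description I choose the tall block with the flat handle. For the clock, the larger one at (212,222) / (262,335) is right and the smaller one at (124,198) is not. I'll check both choices in one close crop.

```bash
python3 - <<'E'
import cv2,numpy as np
t=cv2.imread('pics/top0.png');s=cv2.imread('pics/side0.png')
c=lambda im,u,v,w,h:cv2.resize(im[v:v+h,u:u+w],(400,300),interpolation=cv2.INTER_CUBIC)
a=np.vstack([np.hstack([c(t,422,182,64,48),c(s,280,115,80,72+0)[:300]]),np.hstack([c(t,160,172,104,78+24)if 0 else c(t,152,172,128,96),c(s,202,285,128,96)])])
cv2.imwrite('pics/crop1.png',a)
E
```

```text
(no output)
```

View pics/crop1.png

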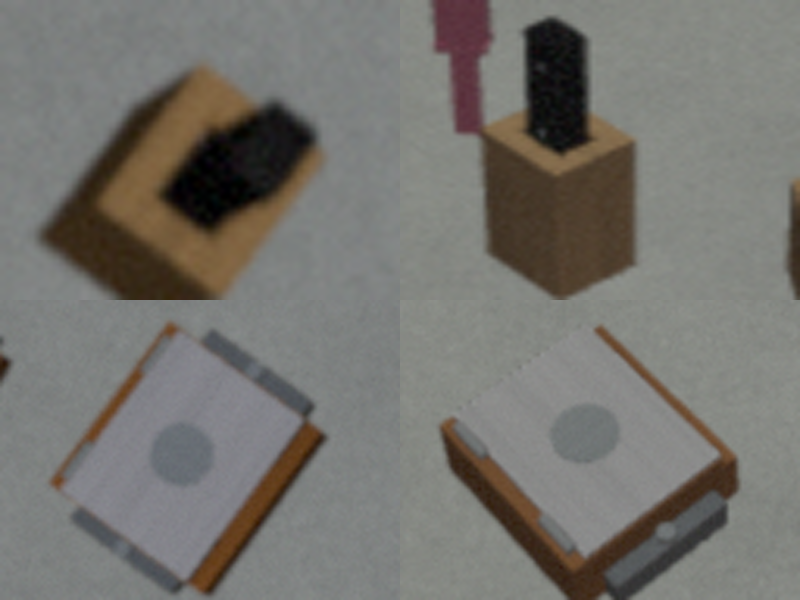

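The crop shows the flat black handle in the tall block (top px about 461,207; its long section runs up-left to down-right). The clock's hinge knuckles are on its upper-left side, so the pry ledge is the wide orange strip on the lower right (top px about 235,238). Next I compute rough poses and look at the stand with the wrist camera.

```bash
cat >> h.py <<'E'
from scipy.spatial.transform import Rotation as Rn
def quat(z,y):
    z=np.array(z,float);z/=np.linalg.norm(z);y=np.array(y,float);y-=z*(y@z);y/=np.linalg.norm(y)
    return Rn.from_matrix(np.c_[np.cross(y,z),y,z]).as_quat()
E
python3 - <<'E'
from h import *
f=grab('top');s=grab('side')
P=lambda u,v,z:onz(f,u,v,z)[:2].round(4)
print('stand',[P(422+a/6.25,182+b/6.25,.1) for a,b in((200,65),(325,150),(220,300),(95,205))])
print('side stand',[onz(s,280+a*.2,115+b*.24,.1)[:2].round(4) for a,b in((83,132),(158,172),(235,142))])
print('handle top',[P(422+a/6.25,182+b/6.25,.175) for a,b in((275,100),(318,130),(240,175))],[onz(s,280+a*.2,115+b*.24,.175)[:2].round(4) for a,b in((125,32),(150,17),(187,40),(160,55))])
print('cover',[P(152+a/3.125,172+b/3.125,.054) for a,b in((175,30),(305,118),(188,282),(62,185))])
print('cover side',[onz(s,202+a*.32,285+b*.32,.054)[:2].round(4) for a,b in((197,25),(322,155),(180,258),(55,117))])
hsv=cv2.cvtColor(f['frame'],cv2.COLOR_RGB2HSV);g=f['frame'].astype(int).mean(2)
m=((g<115)&(g>70)).astype(np.uint8);m[:200]=0;m[340:]=0;m[:,:300]=0;m[:,415:]=0
m=cv2.morphologyEx(m,cv2.MORPH_OPEN,np.ones((5,5)))
c=max(cv2.findContours(m,0,1)[0],key=cv2.contourArea);b=cv2.boxPoints(cv2.minAreaRect(c));print('mat',[P(u,v,.003) for u,v in b])
for n,u,v,z in(('driver',455,284,.12),('jar',305,153,.07),('tray',413,150,.03),('loupe',152,345,.03),('pink',512,170,.05),('dstand',450,284,.07)):print(n,P(u,v,z))
E
```

```text
stand [array([ 0.637 , -0.2843]), array([ 0.6073, -0.3248]), array([ 0.5582, -0.2872]), array([ 0.5909, -0.247 ])]
side stand [array([ 0.6348, -0.2767]), array([ 0.5902, -0.2465]), array([ 0.558, -0.281])]
handle top [array([ 0.6136, -0.2877]), array([ 0.6039, -0.3007]), array([ 0.5904, -0.2755])] [array([ 0.6115, -0.278 ]), array([ 0.6026, -0.2944]), array([ 0.5806, -0.2757]), array([ 0.5905, -0.2595])]
cover [array([0.6817, 0.2351]), array([0.618 , 0.1464]), array([0.5073, 0.2283]), array([0.5762, 0.314 ])]
cover side [array([0.6084, 0.1503]), array([0.5059, 0.2338]), array([0.5741, 0.3204]), array([0.6786, 0.238 ])]
mat [array([0.5977, 0.0153]), array([ 0.6232, -0.1549]), array([ 0.3843, -0.1877]), array([ 0.36  , -0.0198])]
driver [ 0.447  -0.2722]
jar [0.7351 0.024 ]
tray [ 0.7453 -0.2158]
loupe [0.3335 0.3648]
pink [ 0.6911 -0.4276]
dstand [ 0.4469 -0.2744]
```

```bash
python3 - <<'E'
from h import *
s=monitor.sense();R=Rn.from_quat(s['ee_rot']).as_matrix();f=grab('wrist');V=np.array(f['view'])
print('R',R.round(2).tolist(),'cam off tool',(R.T@(-V[:3,:3].T@V[:3,3]-s['position'])).round(3),'cam axis tool',(R.T@V[2,:3]).round(3))
a=np.array([.6,.8,0]);w=np.array([-.8,.6,0]);K=np.array([.597,-.282,.145])
def t(n,p,q):
    j=kinematics.ik(p,q);print(n,None if j is None else np.round(j,2))
D=np.array([0,0,-1.])
for sg in(1,-1):
    print('sg',sg)
    t('grasp',K+a*.007,quat(a,sg*w));t('pre',K-a*.11,quat(a,sg*w));t('lift',K+a*.007+[0,0,.13],quat(a,sg*w))
    t('grasp30',K+a*.007,quat(a+D*.58,sg*w))
    t('look',[.55,-.30,.28],quat(D,sg*w))
    m=np.array([.99,.136,0]);n=np.array([-.136,.99,0])
    t('mat',[.49,-.087,.006],quat(D,sg*n))
    t('matlong',[.49,-.087,.006],quat(D,sg*m))
    for h in(.04,.12):t('lever',[.51,.12,h],quat(D,sg*w))
E
```

```text
R [[0.95, 0.32, -0.0], [0.32, -0.95, 0.0], [0.0, -0.0, -1.0]] cam off tool [ 0.068 -0.    -0.141] cam axis tool [-0.269  0.001  0.963]
sg 1
grasp [-1.    1.01  1.27  1.33  1.84  2.4 ]
pre [-1.16  1.06  1.15  1.24  1.98  2.43]
lift [-1.    0.81  1.27  1.39  1.88  2.6 ]
grasp30 [-0.95  0.81  1.29  0.97  1.54  2.54]
look None
mat [-0.41  0.56  1.81 -0.    0.77 -2.12]
matlong [-0.41  0.56  1.81 -0.    0.77 -0.55]
lever [ 0.01  0.54  1.71 -0.    0.89 -2.49]
lever [ 0.01  0.43  1.65 -0.    1.07 -2.49]
sg -1
grasp [-1.    1.01  1.27  1.33  1.84 -0.75]
pre [-1.16  1.06  1.15  1.24  1.98 -0.71]
lift [-1.    0.81  1.27  1.39  1.88 -0.54]
grasp30 [-0.95  0.81  1.29  0.97  1.54 -0.6 ]
look [-0.69  0.52  1.07 -0.    1.55 -0.04]
mat [-0.41  0.56  1.81 -0.    0.77  1.02]
matlong [-0.41  0.56  1.81 -0.    0.77  2.59]
lever [ 0.01  0.54  1.71 -0.    0.89  0.65]
lever [ 0.01  0.43  1.65 -0.    1.07  0.65]
```

```bash
python3 - <<'E'
from h import *
a=np.array([.6,.8,0]);w=np.array([-.8,.6,0])
env.reach([.556,-.336,.29],quat([0,0,-1],-w));env.hold(.3)
f=grab('wrist','w1.png');im=f['frame'].astype(int);g=im.mean(2)
print(proj(f,[.597,-.282,.175]),monitor.sense()['clock'])
m=(g<60).astype(np.uint8);u,v=map(int,proj(f,[.597,-.282,.175]));k=np.zeros_like(m);k[max(0,v-90):v+90,max(0,u-90):u+90]=1;m*=k
for c in cv2.findContours(m,0,1)[0]:
    if cv2.contourArea(c)>300:
        r=cv2.minAreaRect(c);b=cv2.boxPoints(r);print(r);P=np.array([onz(f,x,y,.175)[:2] for x,y in b]);print(P.round(4).tolist(),P.mean(0).round(4),[np.linalg.norm(P[i]-P[i-1]).round(4) for i in range(4)])
E
```

```text
(np.float64(319.9390047301565), np.float64(131.47756216097645)) 2.225
((234.87998962402344, 205.1599884033203), (26.400001525878906, 17.600000381469727), 36.869895935058594)
[[0.5109, -0.2789], [0.5233, -0.2758], [0.5279, -0.2932], [0.5154, -0.2965]] [ 0.5194 -0.2861] [np.float64(0.0181), np.float64(0.0128), np.float64(0.018), np.float64(0.0129)]
((326.5, 133.0), (30.0, 41.0), 90.0)
[[0.5948, -0.2697], [0.6164, -0.2859], [0.6052, -0.3015], [0.5831, -0.2849]] [ 0.5998 -0.2855] [np.float64(0.0192), np.float64(0.027), np.float64(0.0192), np.float64(0.0276)]
```

View pics/w1.png

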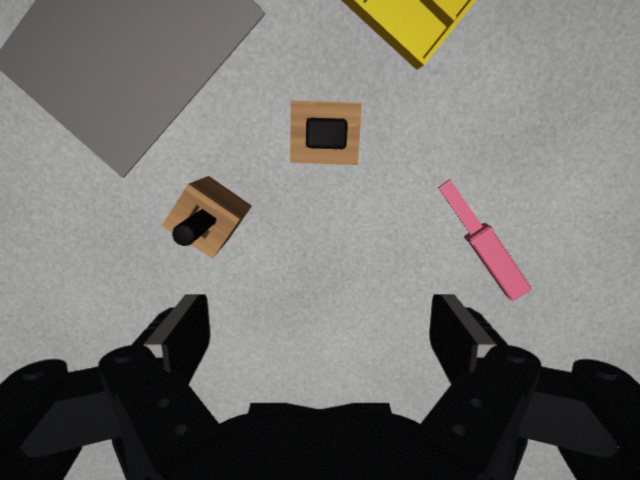

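The wrist view shows the knife handle at px (326,133), aligned with the stand, and the driver (195,230) and pink knife (490,250) well clear. Now I grasp it and lift.

```bash
python3 - <<'E'
from h import *
a=np.array([.6,.8,0]);w=np.array([-.8,.6,0]);K=np.array([.599,-.285,.148]);q=quat(a,-w)
env.reach(K-a*.12,q)
print(env.movel(K+a*.007,.12,guard=15))
s=monitor.sense();print(s['position'].round(4) if hasattr(s['position'],'round') else s['position'],s['contact_force'])
env.close_gripper(100);s=monitor.sense();print(s['finger_gap'],s['gripper_force'],s['contact_force'],s['clock'])
print(env.movel(K+a*.007+[0,0,.14],.12));s=monitor.sense();print(s['finger_gap'],s['contact_force'],s['clock'])
grab('side','s1.png')
E
```

```text
False
[ 0.6029 -0.2801  0.148 ] [ 0.53819649  0.56590051 -0.3738002 ]
0.3002773913034959 101.47278545424342 [-0.50740017 -0.17208301 -0.77540473] 5.15
False
0.29666472627670637 [ 0.13012162 -0.86085031 -0.38455799] 6.4667
```

View pics/s1.png

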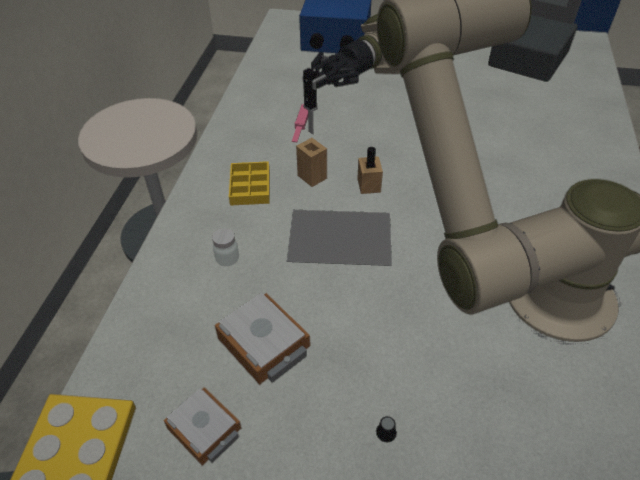

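The knife hangs vertically in the gripper, blade clear of the stand at px (312,125). The pink knife looks different from the first side view, so I check it in numbers.

```bash
python3 - <<'E'
from h import *
f=grab('top','t1.png');s=grab('side')
def ends(fr,im,z=.01):
    h=cv2.cvtColor(im,cv2.COLOR_BGR2HSV);m=((h[...,0]>160)|(h[...,0]<3))&(h[...,1]>80)&(h[...,2]>60);m=m.astype(np.uint8)
    c=max(cv2.findContours(m,0,1)[0],key=cv2.contourArea);r=cv2.minAreaRect(c);b=cv2.boxPoints(r);return np.round(r[0]),np.round(r[1]),[onz(fr,*p,z)[:2].round(3).tolist() for p in b]
for n,fr in(('top0',f),('t1',f),('side0',s),('s1',s)):print(n,ends(fr,cv2.imread('pics/%s.png'%n)))
print([onz(s,u,v,.01)[:2].round(3).tolist() for u,v in((292,95),(294,147))],[proj(s,[*p,.01]) for p in ((.69,-.45),(.65,-.37))])
t0=cv2.imread('pics/top0.png');t1=cv2.imread('pics/t1.png')
c=lambda i:cv2.resize(i[150:230,420:550],(400,246),interpolation=cv2.INTER_CUBIC)
c2=lambda i:cv2.resize(i[80:190,250:370],(400,340),interpolation=cv2.INTER_CUBIC)
cv2.imwrite('pics/cmp.png',np.vstack([np.hstack([c(t0),c(t1)]),np.hstack([c2(cv2.imread('pics/side0.png')),c2(cv2.imread('pics/s1.png'))])]))
E
```

```text
top0 (array([509., 172.]), array([15., 37.]), [[0.689, -0.391], [0.728, -0.468], [0.698, -0.482], [0.659, -0.405]])
t1 (array([537., 179.]), array([12., 74.]), [[0.69, -0.414], [0.692, -0.584], [0.664, -0.584], [0.662, -0.413]])
side0 (array([292., 119.]), array([53., 10.]), [[0.754, -0.637], [0.724, -0.645], [0.659, -0.392], [0.686, -0.385]])
s1 (array([299., 124.]), array([10., 37.]), [[0.692, -0.415], [0.692, -0.585], [0.663, -0.573], [0.664, -0.405]])
[[0.731, -0.63], [0.67, -0.385]] [(np.float64(292.03709012140126), np.float64(131.95906015670744)), (np.float64(299.7788930384379), np.float64(151.13077476578098))]
```

View pics/cmp.png

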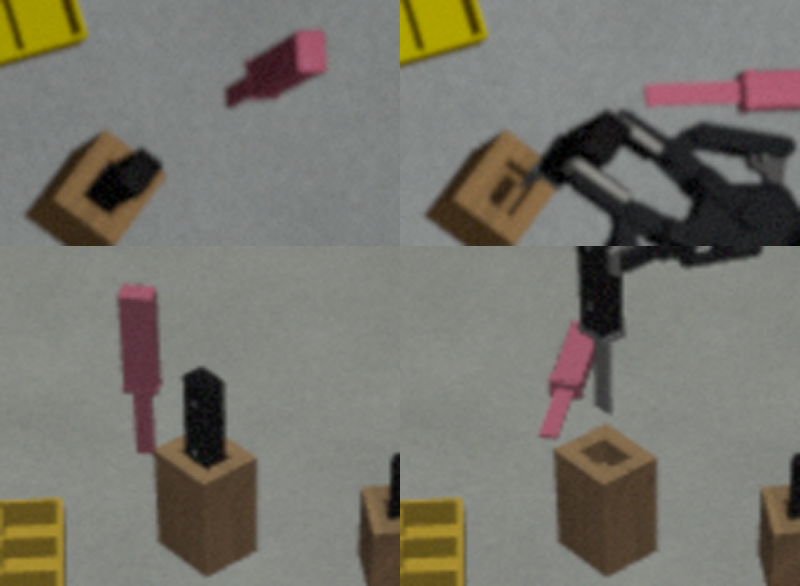

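The pink knife stood balanced on its blade at the start. It was already lying down in the 2.2 s wrist picture, when my only move had kept above z=0.23, so it toppled without being touched. It is clear of the work, so I lay the real knife on the mat.

```bash
python3 - <<'E'
from h import *
m=np.array([.99,.136,0]);m/=np.linalg.norm(m);n=np.array([-m[1],m[0],0]);D=[0,0,-1.]
T=np.array([.491,-.087,0])-.058*m;q=quat(D,n)   # tool x = -m, blade = +m
env.reach(T+[0,0,.22],q)
env.movel(T+[0,0,.03],.15)
print(env.movel(T+[0,0,.003],.02,guard=6));s=monitor.sense();print(s['position'],s['contact_force'],s['finger_gap'])
env.release();env.hold(.2)
env.movel(T+[0,0,.10],.2)
# look: camera above knife middle, half-turned tool (tool x=+m, camera on blade side)
q2=quat(D,-n);L=np.array([.491,-.087,0])-.068*m
env.reach(L+[0,0,.22],q2);env.hold(.2)
f=grab('wrist','w2.png');print(monitor.sense()['clock'],proj(f,[.491,-.087,.02]))
g=f['frame'].astype(int).mean(2);mk=(g<45).astype(np.uint8);mk[270:]=0
for c in cv2.findContours(mk,0,1)[0]:
    if cv2.contourArea(c)>500:
        b=cv2.boxPoints(cv2.minAreaRect(c));P=np.array([onz(f,*p,.023)[:2] for p in b]);print(P.round(4).tolist(),P.mean(0).round(4))
E
```

```text
True
[ 0.43347673 -0.09486947  0.00724871] [-1.5891872   0.7176541   5.64367555] 0.30375451820596133
14.8833 (np.float64(319.3137737752974), np.float64(131.94050096606054))
[[0.4336, -0.2901], [0.4647, -0.2929], [0.4472, -0.3676], [0.4152, -0.3666]] [ 0.4402 -0.3293]
[[0.4651, -0.2341], [0.4822, -0.3191], [0.4191, -0.3443], [0.4004, -0.2551]] [ 0.4417 -0.2882]
[[0.4948, -0.0721], [0.4984, -0.098], [0.4103, -0.1112], [0.4064, -0.0832]] [ 0.4525 -0.0911]
[[0.5913, -0.2318], [0.6316, -0.2795], [0.5811, -0.3423], [0.5366, -0.2944]] [ 0.5852 -0.287 ]
```

View pics/w2.png

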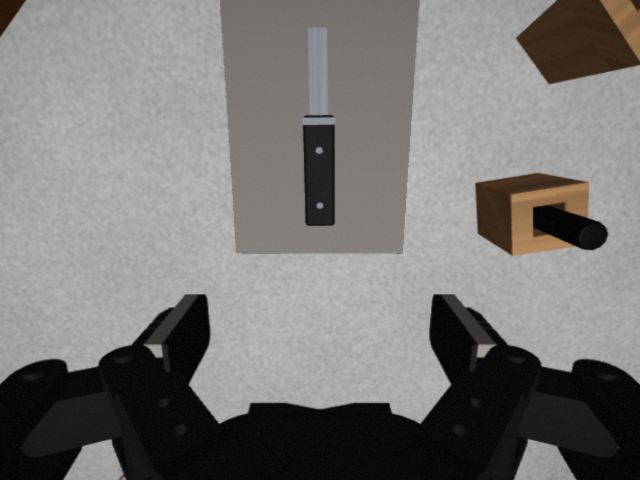

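The knife lies flat on the mat: handle px (319,115)–(320,225), blade up to (317,28). Now the clock from above with the wrist camera.

```bash
python3 - <<'E'
from h import *
a=np.array([.6,.8,0]);w=np.array([-.8,.6,0])
C=np.array([.58,.21,0])
env.reach(C-.068*a+[0,0,.21],quat([0,0,-1],-w));env.hold(.2)
f=grab('wrist','w3.png');print(monitor.sense()['clock']);np.save('w3.npy',f,allow_pickle=True)
h=cv2.cvtColor(f['frame'],cv2.COLOR_RGB2HSV);m=((h[...,0]>5)&(h[...,0]<20)&(h[...,1]>120)).astype(np.uint8)
for c in cv2.findContours(m,0,1)[0]:
    if cv2.contourArea(c)>150: print(cv2.minAreaRect(c),cv2.contourArea(c))
E
```

```text
16.2083
((566.5, 468.5), (19.0, 21.0), -0.0) 188.0
((317.46429443359375, 171.28353881835938), (167.00970458984375, 12.547011375427246), 0.38712775707244873) 1910.0
((317.5, 5.5), (11.0, 193.0), 90.0) 1088.0
```

View pics/w3.png

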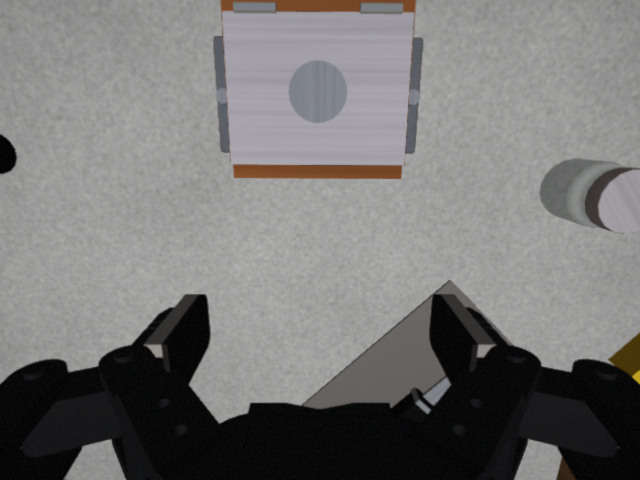

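```bash
python3 - <<'E'
from h import *
f=np.load('w3.npy',allow_pickle=True).item();P=lambda u,v,z:onz(f,u,v,z)[:2]
h=cv2.cvtColor(f['frame'],cv2.COLOR_RGB2HSV);m=((h[...,0]>5)&(h[...,0]<20)&(h[...,1]>120))
lo=[];hi=[]
for u in range(245,392,3):
    v=np.where(m[150:200,u])[0]+150;lo.append((u,v.max()+.5));hi.append((u,v.min()-.5))
v=np.where(m[174])[0];ue=(v.min()-.5,v.max()+.5);v=np.where(m[170,200:430])[0]+200;ue=(v.min()-.5,v.max()+.5)
A=np.array([P(u,v,.041) for u,v in lo]);B=np.array([P(u,v,.054) for u,v in hi])
for X in(A,B):
    d=np.linalg.svd(X-X.mean(0))[2][0];d*=np.sign(d[0]);print('dir',d.round(4),np.degrees(np.arctan2(d[1],d[0])).round(2),X.mean(0).round(4))
n=np.array([-d[1],d[0]]);print('ledge width',(B.mean(0)-A.mean(0))@n)
e=[P(u,170,.041) for u in ue];mid=(e[0]+e[1])/2;print('ends',e,np.linalg.norm(e[0]-e[1]),'mid',mid)
print('hinge edge',[P(u,12,.054).round(4) for u in(224,413)])
E
```

```text
dir [ 0.798  -0.6027] -37.06 [0.5567 0.1807]
dir [ 0.7936 -0.6084] -37.48 [0.5636 0.1897]
ledge width 0.011332446319139641
ends [array([0.50517007, 0.22725942]), array([0.61579347, 0.14411463])] 0.1383856547858919 mid [0.56048177 0.18568702]
hinge edge [array([0.5752, 0.3147]), array([0.6825, 0.2341])]
```

The clock's ledge strip is at px (234–401, 165–178) and its hinge is at the top (row 8). The pry direction is 52.7°, and the slot side faces the gripper. I re-grasp near the handle's front, then enter the slot.

```bash
cat >> h.py <<'E'
th=np.radians(52.7);ax=np.array([np.cos(th),np.sin(th),0]);ay=np.array([-ax[1],ax[0],0]);S0,T0=.5445,-.333
D=np.array([0,0,-1.]);m=np.array([.99,.136,0]);m/=np.linalg.norm(m);n=np.array([-m[1],m[0],0])
QM=quat(D,-n);QL=quat(D,-ay);G=np.array([.4887,-.0866,0]);GZ=.007;ARM=.088
def tip(x,z): # TCP for blade-tip centre at clock x, height z
    return (S0+x-ARM)*ax+T0*ay+[0,0,z-.013+GZ]
E
python3 - <<'E'
from h import *
env.reach(G+[0,0,.10],QM)
print(env.movel(G+[0,0,GZ],.1,guard=8));env.close_gripper(120)
s=monitor.sense();print(s['position'],s['finger_gap'],s['contact_force'])
env.movel(G+[0,0,.12],.15)
env.reach(tip(-.105,.10),QL)
env.movel(tip(-.105,.0455),.1);env.hold(.2)
s=monitor.sense();print(s['position'],s['contact_force'],s['clock'])
f=grab('side','s2.png');w=grab('wrist','w4.png')
a=f['frame'][230:400,190:390];a=cv2.resize(a,(706,600))
cv2.imwrite('pics/v1.png',np.hstack([cv2.resize(f['frame'][240:400,190:350],(400,400),interpolation=2),cv2.resize(w['frame'][0:300,150:450],(400,400))])[:,:,::-1])
print(proj(w,ax*(S0-.105)+T0*ay+[0,0,.0455]),proj(w,ax*(S0-.053)+T0*ay+[0,0,.05]))
E
```

```text
False
[ 0.4888267  -0.0866413   0.00767729] 0.2922479191171261 [-2.43836063  0.23774603  7.46831892]
[0.47822744 0.07774318 0.04006259] [ 0.91522133  0.36537155 -1.60819175] 21.4333
(np.float64(318.9109079511913), np.float64(71.08624273911326)) (np.float64(319.03703262357834), np.float64(-130.735023315336))
```

View pics/v1.png

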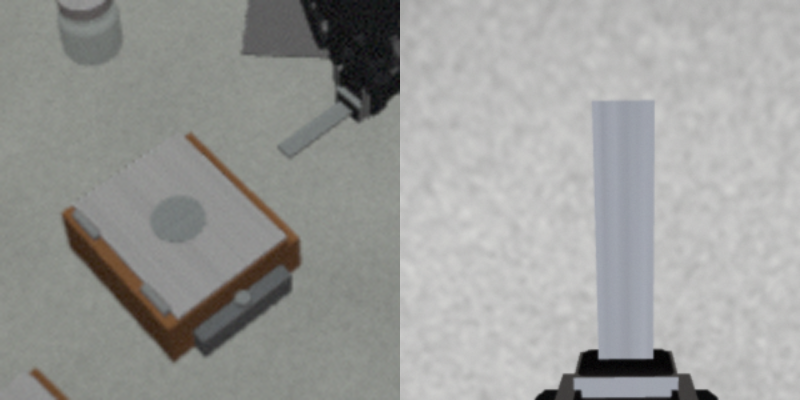

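Blade level, pointing at the slot, tip at side px (304,301) and wrist px (317,75), as predicted to about 2 mm. Inserting.

```bash
python3 - <<'E'
from h import *
f=grab('side');c,d=ray(f,304,300.8);k=(T0-c@ay)/(d@ay);p=c+k*d;print('tip by side view: clock x',p@ax-S0,'z',p[2])
print(env.movel(tip(-.060,.0455),.08,guard=8));s=monitor.sense();print(s['position'],s['contact_force'])
print(env.movel(tip(-.026,.0455),.04,guard=8));s=monitor.sense();print(s['position'],s['contact_force'],s['clock'])
f=grab('side');w=grab('wrist')
cv2.imwrite('pics/v2.png',np.hstack([cv2.resize(f['frame'][240:400,190:350],(400,400),interpolation=2),cv2.resize(w['frame'][0:300,150:450],(400,400))])[:,:,::-1])
E
```

```text
tip by side view: clock x -0.11071372195089363 z 0.038113967661615344
False
[0.50489321 0.11354985 0.03935832] [-0.61249087 -0.97415658 -0.28819604]
False
[0.52564737 0.14053199 0.03945875] [-0.13526338  0.69721131 -1.50901551] 23.3
```

View pics/v2.png

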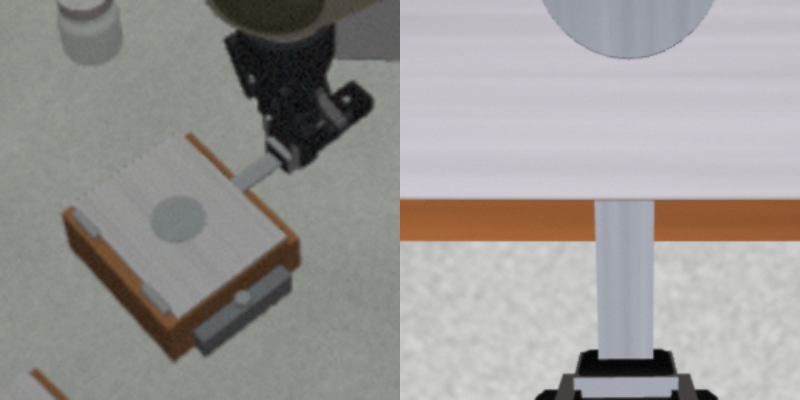

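The blade passes under the cover edge (wrist crop: edge at row 200, blade root at row 358, so about 27 mm is inside). Nothing touched. Now I lever along the hinge arc.

```bash
cat >> h.py <<'E'
R=.081
def arc(t): return tip(.055-R*np.cos(t),.050+R*np.sin(t)-.0015)
E
python3 - <<'E'
from h import *
s0=np.array(monitor.sense()['contact_force'])
for t in (.03,.2,.4,.6,.8):
    env.movel(arc(t),.06);s=monitor.sense();print(t,(np.array(s['contact_force'])-s0).round(1),np.round(s['ft_torque'],2),np.round(np.array(s['position'])-arc(t),4),round(s['clock'],1))
f=grab('side','s3.png');np.save('s3.npy',f,allow_pickle=True)
# where the knife tip shows in the wrist view against its prediction; cover-edge by side diff
b=cv2.imread('pics/s2.png');d=cv2.absdiff(b,cv2.imread('pics/s3.png')).max(2)[240:400,190:350]
print('predicted cover corners for .8 (side px):',[tuple(np.round(proj(f,(S0+.055-.108*np.cos(.8))*ax+(T0+k)*ay+[0,0,.05+.108*np.sin(.8)]),1)) for k in(-.069,.069)])
fr=f['frame'];h=cv2.cvtColor(fr,cv2.COLOR_RGB2HSV)
for r in range(250,330,6):print(r,' '.join('%3d'%x for x in fr[r,210:345:5].mean(1)))
E
```

```text
0.03 [-0.7  1.5 -1.1] [0.   0.02 0.04] [ 0.     -0.0001  0.0003] 23.6
0.2 [-0.5  1.6  1. ] [ 0.01 -0.05 -0.05] [0.0004 0.0001 0.0006] 24.0
0.4 [-0.8  1.4  0. ] [-0.07  0.01  0.03] [0.0004 0.0002 0.0005] 24.4
0.6 [-0.9  1.1  0.3] [-0.03  0.01  0.02] [0.0004 0.0003 0.0004] 24.9
0.8 [-0.7  1.7  0.9] [ 0.05 -0.02 -0.03] [0.0004 0.0003 0.0003] 25.3
predicted cover corners for .8 (side px): [(np.float64(244.8), np.float64(277.3)), (np.float64(289.8), np.float64(321.0))]
250 146 126 130 133 138 112 145 141 146 143 143 144  88  14  27  25  20  22  24  27  29  92  95  95  93  92  94
256 140 109 114 113 115 111 143 143 142 145 140 139 144  16  24  19  20  22  25  21  79  92  94  93  93  94  92
262 142 139 111 115 112 114 141 139 140 142 139 139 141  86  27  25  30  25  10  38  28  78  16  47  93  89  91
268 141 142 139 147 142 139 139 143 138 138 144 142 140 141 131  19  26  28  13  25  80  24  46  15  82 140 142
274 144 142 144 139 141 141 136 137 141 139 140 142 141 137 144  99  25  23  28  28  37  86  35  38 141 140 138
280 137 147 145 144 141 139 140 130 137 136 140 140 141 138 143  75  21
[... 236 characters left out ...]
 141 141 141 143 140 142 138
298 143 142 142 141 138 129 131 129 130 132 126 116  86 123 123 103 143 112 146 142 141 140 139 142 137 141 143
304 144 142 143 142 130 133 132 131 127 130 129 126 130 118 142 143 143 143 141 144 145 147 143 145 145 141 144
310 140 141 142 131 128 126 130 131 126 127 128 129 128 131  77 141 143 141 145 142 146 144 142 142 144 143 144
316 144 143 138 131 133 124 125 111 109 108 127 129 130 128 129  79 116 139 143 139 145 141 145 142 144 141 147
322 141 139 127 128 129 129 126 109 108 107 112 130 128 129 131 130  81  89 145 140 145 143 141 145 145 146 146
328 143  87  97 128 125 127 129 107 108 108 125 130 128 129 129 106  43  75  82 143 148 140 140 145 144 143 145
```

Almost no force, and the side-view pixels suggest the cover did not rise, so the knife may have pitched in the grip. I check in numbers before going on.

```bash
python3 - <<'E'
from h import *
f=grab('side');w=grab('wrist');s=monitor.sense();print(s['finger_gap'],s['gripper_force'],s['position'],s['contact_force'])
b=cv2.imread('pics/s2.png')[:,:,::-1]
d=cv2.absdiff(b,f['frame']).max(2)
print('cover-region change (rows 296-350, cols 212-300):',(d[296:350,212:300]>25).mean())
i4=cv2.imread('pics/w4.png')[:,:,::-1]
print('w4 col318',[tuple(map(int,i4[r,310:327].mean(0))) for r in range(20,300,20)])
print('now col318',[tuple(map(int,w['frame'][r,310:327].mean(0))) for r in range(0,300,20)])
for r in range(0,300,25):print(r,' '.join('%3d'%x for x in w['frame'][r,100:540:16].mean(1)))
E
```

```text
0.2922892505446916 118.50204348564148 [0.54070348 0.16021438 0.10058283] [0.91459998 0.80357543 0.09172631]
cover-region change (rows 296-350, cols 212-300): 0.17529461279461278
w4 col318 [(185, 185, 184), (183, 183, 182), (192, 191, 191), (153, 158, 167), (154, 158, 167), (155, 159, 168), (155, 159, 168), (155, 159, 169), (155, 159, 169), (155, 159, 168), (155, 159, 168), (155, 159, 169), (155, 159, 168), (19, 17, 18)]
now col318 [(151, 147, 143), (153, 148, 144), (154, 150, 146), (200, 187, 181), (202, 188, 182), (194, 181, 176), (202, 189, 183), (175, 179, 190), (175, 180, 190), (174, 179, 189), (174, 179, 189), (175, 180, 190), (175, 180, 189), (175, 179, 189), (22, 20, 21)]
0 196 192 201 174 174 176 174 173 172 173 172 145 150 154 148 152 148 149 174 177 176 174 177 176 175 175 191 195
25 194 201 182 183 183 182 184 185 184 185 188 148 151 155 150 154 148 153 186 185 186 187 187 184 183 184 181 197
50 200 183 186 187 187 187 188 188 187 188 190 189 190 189 187 186 186 187 185 187 187 187 184 183 182 181 179 203
75 199 184 188 190 189 189 191 191 191 191 192 192 191 193 193 192 1
[... 274 characters left out ...]
 137
150 204 213 203 208 206 133 109  62 115 113 115 114 114 186 184 162 116 114 109 110 112  37 110 211 214 207 206 210
175 206 206 209 202 207 203 111  43  41  40  43  62  61 186 183 114  51  51  43  43  41  38 110 210 203 204 209 207
200 217 204 208 201 202 206 113 111 111 107 108 108 107 182 183 141 103 102 100 100 101 102 209 206 210 205 210 205
225 210 200 210 204 196 201 208 207 211 213 214 212 215 183 183 216 208 220 219 218 214 212 206 212 212 204 205 200
250 206 203 205 205 211 207 209 206 210 215 217 215 215 181 183 209 213 217 217 208 208 218 209 207 212 201 201 211
275 207 211 200 212 213 207 218 214 212 218 211 217  12  11   9   8 123 217 215 211 215 219 213 210 206 214 201 208
```

```bash
cat >> h.py <<'E'
def cov(x_,t,th,up=0): # point on the cover at distance x_ from hinge, lateral t, 'up' above underside
    return (S0+.055-x_*np.cos(th)+up*np.sin(th))*ax+(T0+t)*ay+[0,0,.05+x_*np.sin(th)+up*np.cos(th)]
E
python3 - <<'E'
from h import *
w=grab('wrist','w5.png');fr=w['frame']
print('edge row profile col 250:',[int(x) for x in fr[100:160:3,245:255].mean((1,2))])
for t in(.6,.7,.8,.9):print(t,[tuple(np.round(proj(w,cov(.108,k,t)),0)) for k in(-.069,0,.069)],np.round(proj(w,cov(.108,0,t,.004)),0))
print('row 100 extents',[ (int(a),int(b)) for a,b in zip(range(60,600,12),fr[100,60:600:12].mean(1))])
E
```

```text
edge row profile col 250: [185, 188, 192, 193, 194, 200, 206, 186, 166, 104, 108, 112, 117, 113, 111, 111, 112, 112, 106, 105]
0.6 [(np.float64(517.0), np.float64(170.0)), (np.float64(319.0), np.float64(170.0)), (np.float64(121.0), np.float64(170.0))] [319. 164.]
0.7 [(np.float64(534.0), np.float64(152.0)), (np.float64(319.0), np.float64(152.0)), (np.float64(104.0), np.float64(152.0))] [319. 144.]
0.8 [(np.float64(553.0), np.float64(128.0)), (np.float64(319.0), np.float64(128.0)), (np.float64(85.0), np.float64(127.0))] [319. 118.]
0.9 [(np.float64(575.0), np.float64(96.0)), (np.float64(319.0), np.float64(97.0)), (np.float64(64.0), np.float64(96.0))] [319.  83.]
row 100 extents [(60, 210), (72, 198), (84, 205), (96, 183), (108, 186), (120, 185), (132, 185), (144, 184), (156, 184), (168, 186), (180, 185), (192, 186), (204, 185), (216, 184), (228, 186), (240, 183), (252, 186), (264, 187), (276, 184), (288, 184), (300, 184), (312, 185), (324, 185), (336, 184), (348, 184), (360, 184), (372, 185), (384, 183), (396, 186), (408, 185), (420, 183), (432, 183), (444, 183), (456, 184), (468, 185), (480, 181), (492, 182), (504, 182), (516, 182), (528, 182), (540, 181), (552, 201), (564, 204), (576, 200), (588, 202)]
```

The numbers show the cover did rise: its edge is at wrist row 125, and 128 is predicted for 0.8 rad. The hinge is simply light. Continuing the arc.

```bash
python3 - <<'E'
from h import *
for t in (1.0,1.2,1.4,1.57):
    env.movel(arc(t),.06);s=monitor.sense();print(t,np.round(s['contact_force'],1),round(s['clock'],1))
env.hold(.3)
w=grab('wrist','w6.png');fr=w['frame'];f=grab('side','s4.png');tp=grab('top','t4.png')
print('col 250 rows 0..:',[int(x) for x in fr[0:200:8,245:255].mean((1,2))])
for t in(1.45,1.57,1.7):
    print(t,'side inner-edge corners',[tuple(np.round(proj(f,cov(.108,k,t,u)),1)) for k in(-.069,.069) for u in(0,.004)],'top',[tuple(np.round(proj(tp,cov(.108,k,t,u)),1)) for k in(-.069,.069) for u in(0,.004)])
# top view: row profile across the standing cover (perpendicular at +-40 mm)
for k in(-.045,.045):
    print(k,[(x,int(tp['frame'][tuple(np.round(proj(tp,cov(.108,k,1.57)+ax*x*.001)[::-1]).astype(int))].mean())) for x in range(-24,26,3)])
E
```

```text
1.0 [-0.5 -0.4 -0.8] 25.9
1.2 [-1.1 -0.2 -1.2] 26.3
1.4 [-0.8 -0.2 -1. ] 26.7
1.57 [-0.3  0.4 -1.2] 27.1
col 250 rows 0..: [219, 222, 217, 225, 222, 224, 226, 169, 86, 87, 88, 87, 102, 123, 142, 142, 138, 140, 140, 134, 130, 130, 132, 133, 132]
1.45 side inner-edge corners [(np.float64(216.4), np.float64(284.7)), (np.float64(214.7), np.float64(285.6)), (np.float64(261.6), np.float64(331.1)), (np.float64(259.8), np.float64(332.2))] top [(np.float64(204.6), np.float64(175.3)), (np.float64(202.9), np.float64(174.1)), (np.float64(162.5), np.float64(231.7)), (np.float64(160.8), np.float64(230.5))]
1.57 side inner-edge corners [(np.float64(210.6), np.float64(288.1)), (np.float64(208.9), np.float64(289.2)), (np.float64(255.7), np.float64(335.0)), (np.float64(253.8), np.float64(336.3))] top [(np.float64(199.2), np.float64(171.4)), (np.float64(197.6), np.float64(170.2)), (np.float64(157.2), np.float64(227.9)), (np.float64(155.5), np.float64(226.7))]
1.7 side inner-edge corners [(np.float64(204.4), np.float64(292.4)), (np.float64(202.7), np.float64(293.7)), (np.float64(249.3), np.float64(339.9)), (np.float64(247.5), np.float64(341.4))] top [(np.float64(193.7), np.float64(167.4)), (np.float64(192.1), np.float64(166.3)), (np.float64(151.6), np.float64(223.8)), (np.float64(150.1), np.float64(222.6))]
-0.045 [(-24, 90), (-21, 87), (-18, 83), (-15, 80), (-12, 75), (-9, 67), (-6, 60), (-3, 84), (0, 123), (3, 132), (6, 132), (9, 133), (12, 135), (15, 134), (18, 132), (21, 132), (24, 135)]
0.045 [(-24, 108), (-21, 113), (-18, 111), (-15, 114), (-12, 117), (-9, 119), (-6, 120), (-3, 124), (0, 125), (3, 128), (6, 129), (9, 128), (12, 124), (15, 93), (18, 67), (21, 46), (24, 57)]
```

```bash
python3 - <<'E'
from h import *
w=grab('wrist');f=grab('side');tp=grab('top')
fr=w['frame'];print([int(x) for x in fr[44:110:2,245:255].mean((1,2))])
for t in(1.45,1.5,1.57,1.65):print(t,[tuple(np.round(proj(w,cov(.108,.03,t,u)),1)) for u in(0,.004)], 'tip row',proj(w,cov(.081,0,t))[1])
for k in(-.05,-.03,-.01,.01,.03,.05):
    P=lambda F,x,th=1.57:F['frame'][tuple(np.round(proj(F,cov(.108,k,th)+ax*x*.001)[::-1]).astype(int))].mean()
    print(k,'side',[int(P(f,x)) for x in range(-20,22,2)],'top',[int(P(tp,x)) for x in range(-20,22,2)])
E
```

```text
[223, 227, 226, 226, 226, 217, 182, 94, 88, 86, 85, 88, 88, 87, 88, 88, 87, 88, 88, 87, 85, 87, 88, 93, 168, 135, 99, 122, 123, 122, 123, 124, 127]
1.45 [(np.float64(210.0), np.float64(105.2)), (np.float64(208.2), np.float64(89.5))] tip row 100.74977147128237
1.5 [(np.float64(207.8), np.float64(83.8)), (np.float64(206.2), np.float64(67.4))] tip row 87.92610872664153
1.57 [(np.float64(205.0), np.float64(52.6)), (np.float64(203.7), np.float64(35.5))] tip row 69.52718307064208
1.65 [(np.float64(202.5), np.float64(15.6)), (np.float64(201.4), np.float64(-1.8))] tip row 48.139757857540985
-0.05 side [140, 144, 141, 142, 145, 143, 145, 140, 142, 134, 138, 138, 116, 79, 79, 97, 134, 143, 144, 146, 142] top [79, 73, 75, 66, 61, 58, 50, 56, 69, 98, 130, 130, 131, 133, 132, 131, 131, 131, 131, 132, 133]
-0.03 side [140, 142, 144, 143, 144, 145, 143, 143, 144, 144, 145, 145, 95, 80, 79, 75, 79, 76, 76, 81, 105] top [105, 101, 101, 98, 95, 91, 91, 90, 84, 83, 74, 74, 78, 74, 101, 126, 126, 132, 132, 133, 131]
-0.01 side [146, 145, 146, 142, 145, 143, 141, 143, 144, 144, 142, 134, 84, 76, 81, 77, 78, 77, 78, 80, 80] top [113, 113, 111, 112, 107, 106, 106, 106, 106, 100, 101, 101, 94, 98, 94, 91, 92, 86, 86, 82, 83]
0.01 side [72, 69, 71, 66, 71, 70, 66, 71, 69, 78, 96, 140, 114, 78, 79, 78, 78, 78, 76, 74, 74] top [127, 126, 125, 124, 118, 121, 118, 116, 117, 112, 114, 111, 109, 114, 110, 109, 106, 110, 103, 100, 100]
0.03 side [87, 91, 83, 82, 87, 80, 77, 86, 83, 92, 134, 120, 92, 79, 77, 77, 81, 84, 78, 67, 66] top [122, 122, 122, 128, 131, 126, 129, 129, 129, 126, 128, 123, 127, 122, 120, 121, 113, 114, 119, 114, 115]
0.05 side [113, 115, 125, 125, 125, 120, 124, 123, 125, 125, 135, 127, 102, 80, 79, 79, 79, 78, 79, 79, 67] top [112, 109, 111, 111, 110, 114, 116, 116, 119, 120, 120, 124, 125, 127, 121, 108, 85, 52, 45, 45, 64]
```

```bash
python3 - <<'E'
from h import *
w=grab('wrist');fr=w['frame'].astype(int)
for u in(200,250,420):print(u,[(r,*map(int,fr[r,u-6:u+6].mean(0)),round(float(fr[r,u-6:u+6].std(0).mean()),1)) for r in(40,50,56,60,66,74,82,88,90,92,94,96,98,100,104,110,130)])
f=grab('side');g=f['frame'].astype(int)
for k in(.01,.03,.05,.06):
    print(k,[(x,*map(int,g[tuple(np.round(proj(f,cov(.108,k,1.57)+ax*x*.001)[::-1]).astype(int))])) for x in range(-4,10,1)])
print('hinge-edge wrist rows: case rim far',proj(w,(S0+.065)*ax+(T0+.03)*ay+[0,0,.05]),'inner hinge',proj(w,cov(.0,.03,1.57)))
E
```

```text
200 [(40, 215, 214, 213, 1.2), (50, 226, 223, 229, 0.8), (56, 193, 181, 175, 0.8), (60, 94, 86, 83, 1.2), (66, 94, 86, 84, 1.3), (74, 94, 86, 83, 1.0), (82, 92, 84, 82, 1.4), (88, 93, 86, 83, 1.1), (90, 103, 88, 83, 1.8), (92, 187, 118, 68, 0.9), (94, 191, 119, 67, 1.9), (96, 191, 120, 67, 1.4), (98, 191, 119, 67, 1.0), (100, 192, 120, 68, 1.5), (104, 191, 120, 68, 2.3), (110, 191, 122, 71, 6.2), (130, 183, 122, 80, 16.0)]
250 [(40, 223, 223, 222, 4.6), (50, 226, 223, 229, 0.6), (56, 197, 185, 181, 1.1), (60, 94, 86, 83, 1.1), (66, 94, 87, 84, 1.1), (74, 94, 87, 84, 0.9), (82, 93, 86, 83, 0.9), (88, 94, 86, 83, 1.1), (90, 98, 91, 89, 1.2), (92, 173, 168, 164, 1.0), (94, 141, 135, 133, 1.1), (96, 140, 93, 64, 1.4), (98, 185, 115, 65, 1.4), (100, 187, 116, 65, 1.5), (104, 187, 117, 66, 1.0), (110, 200, 133, 71, 2.0), (130, 203, 146, 70, 6.2)]
420 [(40, 218, 217, 217, 2.9), (50, 224, 221, 226, 0.7), (56, 185, 173, 168, 1.5), (60, 93, 86, 84, 1.2), (66, 92, 85, 83, 1.3), (74, 92, 86, 83, 1.3), (82, 93, 86, 83, 1.4), (88, 94, 87, 84, 1.5), (90, 96, 89, 87, 1.5), (92, 162, 157, 153, 1.3), 
[... 726 characters left out ...]
 126), (-3, 122, 122, 119), (-2, 124, 126, 125), (-1, 124, 126, 125), (0, 137, 136, 135), (1, 137, 136, 135), (2, 129, 126, 126), (3, 129, 126, 126), (4, 102, 99, 97), (5, 87, 83, 83), (6, 79, 77, 76), (7, 79, 77, 76), (8, 82, 78, 76), (9, 82, 78, 76)]
0.06 [(-4, 120, 124, 124), (-3, 120, 126, 125), (-2, 124, 125, 126), (-1, 124, 125, 126), (0, 136, 136, 135), (1, 147, 146, 145), (2, 147, 146, 145), (3, 109, 108, 104), (4, 109, 108, 104), (5, 89, 86, 84), (6, 82, 78, 77), (7, 79, 77, 76), (8, 79, 77, 76), (9, 81, 77, 76)]
hinge-edge wrist rows: case rim far (np.float64(263.386158387235), np.float64(73.42298837387114)) inner hinge (np.float64(264.1539151511575), np.float64(93.45266777134924))
```

The wrist view shows the cover's inner edge at row 56 (1.57 rad gives 53), and the side view agrees, so the cover is at about 1.56 rad, upright. I withdraw and lay the knife back.

```bash
python3 - <<'E'
from h import *
p=np.array(monitor.sense()['position'])
env.movel(p-ax*.13,.12)
env.reach(G+[0,0,.15],QM)
env.movel(G+[0,0,.03],.15)
print(env.movel(G+[0,0,.0065],.02,guard=6));s=monitor.sense();print(s['position'],s['contact_force'])
env.release();env.hold(.2);env.movel(G+[0,0,.12],.15)
L=np.array([.491,-.087,0])-.068*m
env.reach(L+[0,0,.22],QM);env.hold(.3)
w=grab('wrist','w7.png');f=grab('side','s5.png');print(monitor.sense()['clock'])
fr=w['frame'];mk=(fr.astype(int).mean(2)<45).astype(np.uint8);mk[270:]=0
for c in cv2.findContours(mk,0,1)[0]:
    if cv2.contourArea(c)>500:
        r=cv2.minAreaRect(c);P=np.array([onz(w,*x,.023)[:2] for x in cv2.boxPoints(r)]);print(np.round(r[0]),np.round(r[1]),P.round(4).tolist())
a=cv2.imread('pics/w2.png');print('picture diff to first lay:',(cv2.absdiff(a,fr[:,:,::-1].copy()).max(2)[:260,230:405]>30).mean())
print('blade col',[tuple(map(int,fr[r,312:325].mean(0))) for r in range(0,130,10)])
g=f['frame'].astype(int)
for k in(.03,.05):print(k,[(x,*map(int,g[tuple(np.round(proj(f,cov(.108,k,1.57)+ax*x*.001)[::-1]).astype(int))])) for x in range(-4,9,2)])
E
```

```text
True
[ 0.48862504 -0.08657998  0.0077197 ] [-0.44949556 -0.11479642  4.95873024]
34.4833
[570. 224.] [79. 35.] [[0.4341, -0.2902], [0.4648, -0.2934], [0.4465, -0.3682], [0.4147, -0.3668]]
[528. 216.] [ 70. 100.] [[0.465, -0.2341], [0.4825, -0.3206], [0.4197, -0.3459], [0.4006, -0.2551]]
[319. 175.] [100.  30.] [[0.4947, -0.0726], [0.4983, -0.0985], [0.4094, -0.1119], [0.4056, -0.084]]
[578.  45.] [97. 89.] [[0.5911, -0.2319], [0.6317, -0.279], [0.5818, -0.3422], [0.5369, -0.2951]]
picture diff to first lay: 0.0035824175824175825
blade col [(115, 110, 108), (116, 112, 109), (117, 113, 110), (135, 139, 148), (136, 140, 148), (136, 140, 149), (136, 140, 149), (137, 141, 150), (137, 140, 150), (138, 141, 150), (138, 142, 150), (139, 142, 152), (141, 144, 153)]
0.03 [(-4, 108, 78, 49), (-2, 109, 78, 53), (0, 132, 127, 123), (2, 115, 113, 113), (4, 90, 88, 87), (6, 81, 77, 77), (8, 74, 70, 72)]
0.05 [(-4, 116, 121, 121), (-2, 119, 123, 119), (0, 129, 130, 125), (2, 123, 121, 121), (4, 99, 95, 95), (6, 77, 75, 73), (8, 76, 75, 73)]
```

The knife lies flat in its first place on the mat, and the cover still stands. The gripper is clear, so I hand in.

```bash
python3 -c "
from h import *
print(job.hand_in())"
```

```text
the job is handed in; nothing more can be done
None
```

I handed the job in at about 34.5 s: the clock's cover stands open at about 1.56 rad and the knife lies flat on the mat; the pink decoy, balanced on its blade at the start, toppled early in the run, apparently on its own, since my only move by then had passed well above it.

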